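Pop the sample cassette and trap it

TASK

With one fingertip press the blue release pad of the sample ejector all the way down, and with the other finger already standing across the runway catch the yellow cassette that springs out of the grey housing, before it runs away into the wash pan. Let it pop out by about a finger's width or two, stopping it while its back part is still inside the housing; do not grip or lift it, and leave the jar, ring and stud alone. Finish while holding: one finger keeping the pad fully down, the other still blocking the cassette, everything at rest.

Things in the scene. Friction and masses are not known exactly. Their poses are not given: they have to be found in the camera images.
- ejector: Fixed sample ejector. Origin on the table under trap_spot; y = the way the cassette springs out, x = towards the release pad, z up. Bed and runway: 64 mm wide, y -152 to 102 mm, floor 30 mm above the table, edge lips 6 mm high with inner faces at x = +-27.5 mm. Housing (open window in its roof): y -152 to -40 mm, top 72 mm above the table. Open wash pan 150 x 130 x 26 mm at y 105 to 235 mm.
- pad_top (a point): Centre of the top of the blue release pad, at ejector x = 56, y = 0, 56 mm above the table when up. The pad is 44 mm (x, from 34 to 78) by 48 mm (y, from -24 to 24); it stands beside the runway, level with the trapping spot.
- release (a joint): How far the blue pad is pressed straight down: 0 up, 0.009 m fully down (top then 47 mm above the table, 17 mm above the runway floor). The spring takes 2 to 5 N, plus a newton or so of friction, and pushes the pad back up. It carries a red stop bar just in front of the cassette, 4 mm above the floor; after about 4 mm of pressing the bar is below the floor and frees the cassette at once.
- trap_spot (a point): Point on the middle line of the runway floor, at ejector x = 0, y = 0, 30 mm above the table: a good place for the middle of the trapping finger. It lies 56 mm from the pad's centre, straight across the runway.
- cassette: Loose yellow cassette, 50 (x) by 60 (y) by 32 mm high, about 90 g; origin at the centre of its underside, axes as the ejector's. Starts at ejector y = -65 mm, front face at y = -35 mm just outside the housing's mouth, top 62 mm above the table. A spring plunger pushes it with about 3 N, 1.7 N at its stroke's end 48 mm on; unblocked it shoots into the pan in under half a second.
- jar: Bystander: closed jar with white cap, 48 mm across, 70 mm high, standing on the table; origin at the centre of its underside.
- sieve_ring: Bystander: steel ring, 60 mm across, 22 mm high, flat on the table; origin at the centre of its underside.
- stud: Bystander: brass stud standing on its 28 mm head, shank 16 mm across, 55 mm high; origin at the centre of its underside.
Mind the look-alikes: they are no part of the job. What is shaped like the cassette but purple or turquoise is not meant.

How it is judged:
On the way, in this order (a step that is already met when the one before it is completed fails the run):
1. the blue pad is being pressed while the cassette is still home (value of joint release above 0.002 m and y of cassette in the frame of ejector below -0.058 m).
2. the cassette has popped out and a finger blocks it (y of cassette in the frame of ejector between -0.058 and -0.02 m and contact force between the fingers and cassette above 0.3 N), for 0.2 s.
At the end, for the whole second after the job is handed in: The pad is held at least 6.5 mm down, and a finger touches the cassette with more than 0.3 N; the cassette is at rest (below 20 mm/s), flat on the runway floor (within 6 mm), popped out by 8 to 46 mm from its start (all of step 2 and value of joint release above 0.0065 m and z of cassette in the frame of ejector between 0.026 and 0.036 m and linear speed of cassette below 0.02 m/s); the arm keeps its last pose, push and grip.
It fails at once if the cassette ran away past the end of the plunger's stroke (y of cassette in the frame of ejector above -0.012 m).
It fails at once if the cassette was lifted (z of cassette in the frame of ejector above 0.04 m).
It fails at once if the jar was moved by more than 20 mm or tipped (distance of jar from where it was at the start of the episode above 0.02 m or angle between jar's own z axis and vertical above 0.5 rad).
It fails at once if the ring was moved by more than 20 mm or tipped (distance of sieve_ring from where it was at the start of the episode above 0.02 m or angle between sieve_ring's own z axis and vertical above 0.5 rad).
It fails at once if the stud was moved by more than 20 mm or tipped (distance of stud from where it was at the start of the episode above 0.02 m or angle between stud's own z axis and vertical above 0.5 rad).
It also fails if it takes over 29 s, if anything falls off the work surface, if the arm or the gripper's body presses on something with over 40 N, if the wrist force passes 120 N, or if a joint passes its speed limit or range.

ROBOT

A 6-joint arm with a two-finger parallel gripper is mounted at the origin on the work surface. World frame = base frame: x ahead of the robot, y to its left, z up, the work surface at z = 0. Lengths are in m, angles in rad, forces in N, time in s.
With the tool pointing down it reaches from about 0.15 to 0.775 m from the base axis. Payload 6.1 kg.
Tool frame: the origin (TCP) lies at the very end of the fingers, on their centre line; the grasp point (between the pads) lies 19 mm behind it; z points along the fingers, y is the line along which they close (so a half turn about z gives the same grasp; the last joint's range is limited). The gripper opens to 85 mm and grips with 20 to 120 N. Pads are 22 mm wide; open, the fingers measure 114 mm over their backs; the gripper's body (76 mm by 85 mm) begins 54 mm behind the grasp point. The pads swing forward as they close: fully open they stand 13 mm farther back than shut.
Start: joints at [-1.273, 0.126, -0.04, 1.405, 0, 1.571], TCP at [0.154, -0.502, 0.231] pointing down, gripper open.
Joint ranges: [-2.72, 2.72], [-0.95, 1.95], [-1.27, 1.35], [-1.78, 2.02], [-1.46, 1.47], [-3.14, 3.14]. Speed limits (rad/s): [2.39, 2.39, 3.01, 3.14, 3.14, 3.14].

INTERFACE

Orientations are given as a rotation vector (axis times angle).
In Python, from rig import robot, capture, order, boxes_of, trace, tip_of gives the robot as it stands. The module is installed in compiled form; this text tells all that it offers.
- The arm moves only by the tool servo_tool, never from a script. Its argument "series" is a list of rows, each an object with "offset": the shift along the tool's x, y, z in mm, a list of three; "spin": the turn about the tool's z in rad. A call has 1 to 8 rows; each row shifts and turns the commanded pose from where the row before left it, along the tool's axes as they then stand; what a row does not reach is not made up. A row lasts 1/10 s, in which the tool goes at most 50 mm and 8.59 degrees, less where a joint would pass 70% of its speed; a pose out of reach is approached as far as the arm can. A call with a gripper value outside its range is refused whole. "jaw" is the opening, from 0 (shut) to 1 (fully open), set as the call begins (left out, the last holds). The fingers move at their own pace and stop on an object; "grip_force" is the grip in N (left out, the last holds). Time passes only in rows, so rows that do not move let the fingers close. It gives the time, the measured TCP pose, the force, the opening and the grip force at its end, in the units of the state.
- robot.read_state(): the state, without advancing time (a new reading comes with each control period).
- capture(name): name is "side" or "top"; returns a dict with "pixels" (384x512x3 uint8, blue, green, red), "fx", "fy", "cx", "cy" (pixels), "distortion" ([k1, k2, p1, p2, k3] as OpenCV has them; the pictures are not rectified), "R" (3x3) and "t" (3): a world point X has camera coordinates R X + t. Camera axes: x right, y down, z forward; pixel columns grow to the right and rows downward; lengths in m; the calibration is good to about 2 mm. A picture is of the moment at which its call begins. There is no depth.
- order.close_job(): hands the job in; it is judged then, once.
Trained networks look in a picture, given as the dict that the camera call returned (one of the last four; its "shot" number tells which), for a name from the list of things; names that differ only in an ending like _2 or _b are one class to them, and where a whole thing is asked for, a point or a joint stands for the part that bears it (a point fixed in the world has none). Each returns a list of dicts, best first, with "confidence" (0 to 1); they miss things now and then, are a little off and sometimes report something else, mostly with a low value. They report only what shows in the picture. A call takes as long as a camera call. They do not tell look-alikes from the thing itself.
- boxes_of(picture, label): "box" ([left, top, right, bottom] in pixels, round what is visible of it).
- trace(picture, label): "region" (384x512 bool, what is visible of it) and "box" ([left, top, right, bottom] in pixels, round what is visible of it).
- tip_of(picture, label): "centre" ([column, row] in pixels: a listed point, or the origin of a listed thing).
The state is a dict: "t": time; "qpos": joint angles; "joint_vel": joint speeds; "joint_torque": joint torques, N m; "tool_pos": TCP position; "eef_rot": TCP orientation; "wrist_force": force on the tool from outside, world axes, zero at the start; "wrist_torque": the same for the moment, N m; "grip_width": opening from 0.0 (shut) to 1.0 (fully open); "finger_force": force on a finger pad.
Only numpy, scipy, OpenCV 4.12 (cv2) and the standard library are available. Lean on these libraries where they do the work, as an engineer would, in place of code of your own. Each camera call takes 0.05 s, during which the arm holds its last target. There are 200 camera calls.

## Working session

There is one attempt and no reset: what is moved stays moved. The work goes in short steps, Python scripts to look and compute and a tool call to move; the robot and the scene stay as the last step left them, time stands still between calls to the robot, and variables do not carry over. Pictures are saved under pics/ and viewed, at most 10 in all, crops included, and the job is handed in when it is done.

Besides the shell and the picture viewer there is one more tool, called after "Call:" in YAML: its name, and indented under it one key for each argument. servo_tool: Moves the arm, as the interface text tells. Its arguments: {"type":"object","properties":{"series":{"type":"array","items":{"type":"object","properties":{"offset":{"type":"array","items":{"type":"number"}},"spin":{"type":"number"}}}},"jaw":{"type":"number"},"grip_force":{"type":"number"}},"required":["series"]}

```bash
mkdir -p pics; cat > h.py <<'E'
import numpy as np, cv2
from rig import robot, capture, order, boxes_of, trace, tip_of
def ray(p,px):
    K=np.array([[p["fx"],0,p["cx"]],[0,p["fy"],p["cy"]],[0,0,1.]])
    u=cv2.undistortPoints(np.array([[px]],float),K,np.array(p["distortion"],float)).ravel()
    R=np.array(p["R"]);t=np.array(p["t"]);return -R.T@t, R.T@np.array([u[0],u[1],1])
def onz(p,px,z):
    o,d=ray(p,px);return o+d*(z-o[2])/d[2]
def proj(p,X):
    K=np.array([[p["fx"],0,p["cx"]],[0,p["fy"],p["cy"]],[0,0,1.]])
    return cv2.projectPoints(np.array(X,float).reshape(-1,3),cv2.Rodrigues(np.array(p["R"]))[0],np.array(p["t"],float),K,np.array(p["distortion"],float))[0].reshape(-1,2)
E
python3 - <<'E'
from h import *
s=robot.read_state();print(s)
for n in("top","side"):
    p=capture(n);cv2.imwrite(f"pics/{n}0.png",p["pixels"])
    for l,z in(("pad_top",.056),("trap_spot",.03),("cassette",.03),("ejector",0),("jar",0),("sieve_ring",0),("stud",0)):
        for d in tip_of(p,l)[:3]: print(n,l,np.round(d["centre"]),round(d["confidence"],2),onz(p,d["centre"],z).round(3))
E
```

```text
{'t': 0.0, 'qpos': array([-1.27299694e+00,  1.26394740e-01, -4.06342186e-02,  1.40539983e+00,
        2.63813828e-05,  1.57083908e+00]), 'joint_vel': array([-0.00109096, -0.00072284,  0.00110489, -0.00032381,  0.00085629,
       -0.00023942]), 'joint_torque': array([-2.22613897e-03, -4.35920870e+01,  3.52918160e+01,  1.74873060e-02,
        5.55801319e-05, -1.62529523e-05]), 'tool_pos': array([ 0.15392872, -0.50148966,  0.23050874]), 'eef_rot': array([-3.10524018e+00, -4.65749054e-01,  3.39307038e-04]), 'wrist_force': array([ 0.30267357, -1.19907605, -0.21033169]), 'wrist_torque': array([-0.01910788,  0.04420572,  0.02554721]), 'finger_force': 0.0, 'grip_width': 1.002811132534819}
top pad_top [240. 201.] 0.69 [ 0.534 -0.046  0.056]
top trap_spot [228. 235.] 0.84 [ 0.476 -0.023  0.03 ]
top cassette [349. 248.] 0.9 [ 0.447 -0.242  0.03 ]
top cassette [247. 136.] 0.81 [ 0.664 -0.062  0.03 ]
top cassette [356. 182.] 0.74 [ 0.568 -0.261  0.03 ]
top ejector [232. 241.] 0.77 [ 0.467 -0.028  0.   ]
top ejector [271. 306.] 0.44 [ 0.346 -0.098  0.   ]
top jar [297. 173.] 0.69 [ 0.595 -0.155  0.   ]
top sieve_ring [189. 292.] 0.84 [0.375 0.054 0.   ]
top stud [272. 302.] 0.73 [ 0.352 -0.1    0.   ]
side pad_top [260. 210.] 0.59 [ 0.536 -0.039  0.056]
side trap_spot [285. 232.] 0.78 [ 0.483 -0.033  0.03 ]
side cassette [284. 160.] 0.96 [ 0.563 -0.232  0.03 ]
side cassette [335. 182.] 0.93 [ 0.438 -0.204  0.03 ]
side cassette [302. 214.] 0.83 [ 0.47  -0.087  0.03 ]
side ejector [285. 246.] 0.96 [ 0.479 -0.026  0.   ]
side ejector [303. 215.] 0.39 [ 0.475 -0.114  0.   ]
side jar [255. 184.] 0.94 [ 0.602 -0.16   0.   ]
side sieve_ring [328. 306.] 0.77 [0.374 0.059 0.   ]
side stud [365. 243.] 0.73 [ 0.347 -0.093 -0.   ]
side stud [260. 212.] 0.65 [ 0.556 -0.086  0.   ]
side stud [254. 187.] 0.55 [ 0.6   -0.151 -0.   ]
```

```bash
python3 -c "
import cv2
a=cv2.imread('pics/top0.png')[90:340,130:430];cv2.imwrite('pics/top0c.png',cv2.resize(a,None,fx=2.4,fy=2.4))
a=cv2.imread('pics/side0.png')[120:345,150:450];cv2.imwrite('pics/side0c.png',cv2.resize(a,None,fx=2.6,fy=2.6))"
```

```text
(no output)
```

View pics/top0c.png

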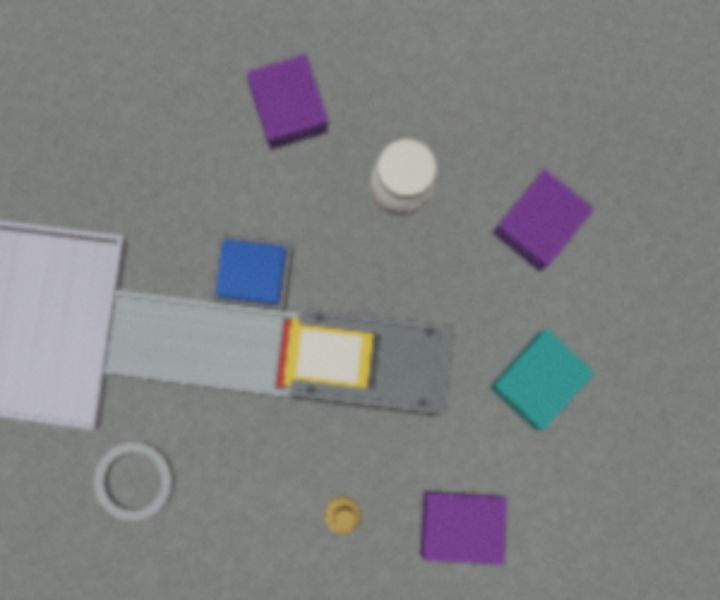

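View pics/side0c.png

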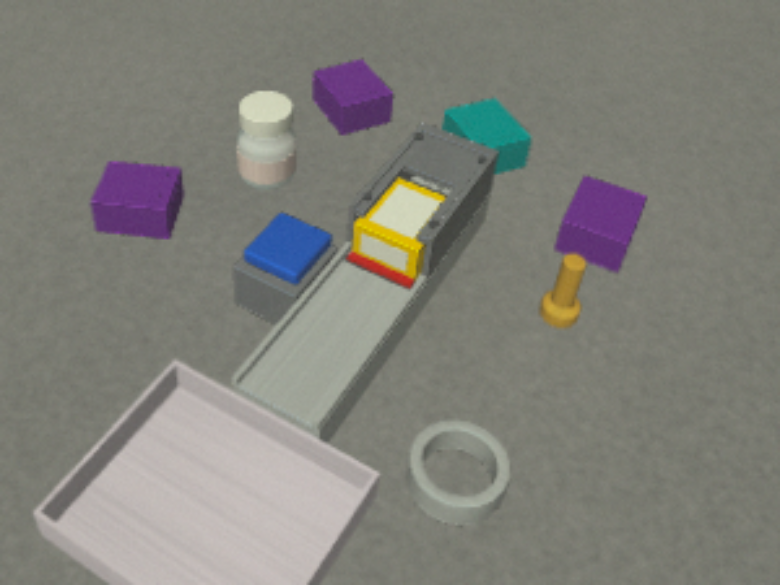

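The top view shows the yellow cassette at about (268,238) in the grey housing, behind the red bar. The blue pad is at (235,203) and the runway runs left to the pan. The three purple blocks (full-frame about (250,132), (357,182), (323,310)) and the turquoise one (356,248) are look-alikes; only the yellow one inside the housing fits. The enlarged side crop confirms it, with the yellow cassette at (304,208) in full-frame pixels. Next I fit the ejector pose from corners.

```bash
cat > fit.py <<'E'
from h import *
from scipy.optimize import least_squares
from scipy.spatial.transform import Rotation as Ro
T=[((-32,102,36),(105,374)),((32,102,36),(117,291)),((32,-152,72),(452,325)),((-32,-152,72),(438,412)),((34,24,56),(216,298)),((78,24,56),(222,240)),((78,-24,56),(287,246)),((34,-24,56),(278,303))]
S=[((78,-24,56),(282,215)),((34,-24,56),(331,243)),((34,24,56),(290,278)),((78,24,56),(246,250)),((-32,102,36),(320,432)),((32,102,36),(236,380)),((32,-152,72),(425,125)),((-32,-152,72),(497,153))]
pt,ps=capture("top"),capture("side")
A=[(pt,np.array([a for a,_ in T])/1e3,np.array([b for _,b in T])/2.4+[130,90]),(ps,np.array([a for a,_ in S])/1e3,np.array([b for _,b in S])/2.6+[150,120])]
def W(q,X): return Ro.from_euler("z",q[2]).apply(X)+[q[0],q[1],0]
def f(q,A): return np.concatenate([(proj(p,W(q,X))-u).ravel() for p,X,u in A])
for B in(A[:1],A[1:],A):
    r=least_squares(f,[.48,-.03,-.08],args=(B,),loss="soft_l1");print(r.x.round(4),np.abs(f(r.x,B)).round(1))
q=r.x
g=W(q,np.array([.028,0,0]))
s=robot.read_state();R=Ro.from_rotvec(s["eef_rot"]);yt=R.as_matrix()[:,1]
spin=-(q[2]-np.arctan2(yt[1],yt[0]))
print("goal",g,"spin",spin,"tool axes",R.as_matrix().round(3))
# 13 rows, 8 in the first call with spin/8 each
d=(g-s["tool_pos"]);d[2]=0;d/=13
M=R.as_matrix()
for i in range(14):
    print(i,(M.T@d*1e3).round(1),round(spin/8,3)); 
    if i<8: M=M@Ro.from_euler("z",spin/8).as_matrix()
E
python3 fit.py
```

```text
[ 0.4759 -0.028  -0.1438] [0.8 0.2 0.8 0.1 1.2 0.2 3.5 0.7 0.7 0.5 0.  0.6 0.4 0.1 0.4 0.5]
[ 0.4745 -0.0222 -0.1526] [0.4 1.  1.4 2.5 2.7 0.7 1.6 1.3 0.1 0.4 1.8 0.6 0.6 0.5 1.7 0. ]
[ 0.4756 -0.0257 -0.1472] [2.1 0.2 2.  0.1 0.  0.4 2.1 1.3 1.9 0.4 1.1 0.5 1.5 0.2 0.8 0.8 0.3 2.2
 1.4 3.9 2.9 0.8 1.3 0.1 0.6 2.4 1.3 1.  1.1 1.7 1.2 1.4]
goal [ 0.50333032 -0.02984997  0.        ] spin -1.125800844671864 tool axes [[ 0.956  0.293  0.   ]
 [ 0.293 -0.956 -0.   ]
 [ 0.     0.    -1.   ]]
0 [ 36.3 -26.8   0. ] -0.141
1 [ 39.7 -21.5   0. ] -0.141
2 [ 42.4 -15.7   0. ] -0.141
3 [44.1 -9.6  0. ] -0.141
4 [45.  -3.3  0. ] -0.141
5 [45.1  3.1  0. ] -0.141
6 [44.2  9.3  0. ] -0.141
7 [42.4 15.5  0. ] -0.141
8 [39.9 21.3  0. ] -0.141
9 [39.9 21.3  0. ] -0.141
10 [39.9 21.3  0. ] -0.141
11 [39.9 21.3  0. ] -0.141
12 [39.9 21.3  0. ] -0.141
13 [39.9 21.3  0. ] -0.141
```

Call:
servo_tool:
  series:
    - {"offset":[36,-27,0],"spin":-0.141}
    - {"offset":[40,-21.5,0],"spin":-0.141}
    - {"offset":[42,-16,0],"spin":-0.141}
    - {"offset":[44,-10,0],"spin":-0.141}
    - {"offset":[45,-3,0],"spin":-0.141}
    - {"offset":[45,3,0],"spin":-0.141}
    - {"offset":[44,9,0],"spin":-0.141}
    - {"offset":[42,15.5,0],"spin":-0.141}
  jaw: 0.49

```text
t: 1.7
tool_pos: [0.3681, -0.2098, 0.2316]
eef_rot: [2.37, 2.061, 0.0]
wrist_force: [0.3, 0.0, 0.0]
grip_width: 0.49
finger_force: 0.0
```

Call:
servo_tool:
  series:
    - {"offset":[40,21,0],"spin":0}
    - {"offset":[40,21,0],"spin":0}
    - {"offset":[40,21,0],"spin":0}
    - {"offset":[40,21,0],"spin":0}
    - {"offset":[30,18,0],"spin":0}
    - {"offset":[0,0,30],"spin":0}
    - {"offset":[0,0,30],"spin":0}
    - {"offset":[0,0,0],"spin":0}

```text
t: 2.5
tool_pos: [0.4935, -0.0375, 0.1675]
eef_rot: [-2.372, -2.053, 0.008]
wrist_force: [-0.8, -0.0, -0.7]
grip_width: 0.488
finger_force: 0.0
```

```bash
cat > rem.py <<'E'
from h import *
from scipy.spatial.transform import Rotation as Ro
import sys
q=np.array([.4756,-.0257,-.1472])
s=robot.read_state();M=Ro.from_rotvec(s["eef_rot"]).as_matrix();y=np.arctan2(M[1,1],M[0,1])
E=Ro.from_euler("z",q[2]).as_matrix();g=E@[.028,0,0]+[q[0],q[1],0]
print("tool",s["tool_pos"].round(4),"F",s["wrist_force"].round(1),"spin",-(q[2]-y),"offset",(M.T@(g-s["tool_pos"])*1e3).round(1),"tool in ej",(E.T@(s["tool_pos"]-[q[0],q[1],0])*1e3).round(1))
E
python3 rem.py; python3 - <<'E'
from h import *
a=capture("top")["pixels"][130:280,170:370];b=capture("side")["pixels"][120:270,200:400]
cv2.imwrite("pics/s1.png",cv2.resize(np.vstack([a,b]),None,fx=2,fy=2))
E
```

```text
tool [ 0.4935 -0.0375  0.1675] F [-0.8 -0.  -0.7] spin 0.0031266789023237374 offset [  9.2   9.7 167.5] tool in ej [ 19.5  -9.1 167.5]
```

View pics/s1.png

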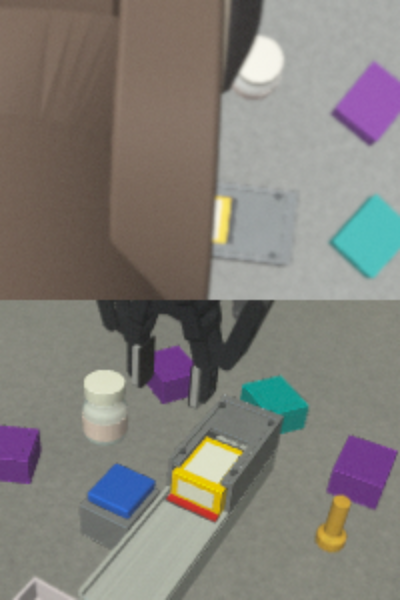

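The arm hides the top view. In the side view the fingers are above the pad and runway, at about (270,180) and (298,190) full-frame. Next: move over the target and lower.

Call:
servo_tool:
  series:
    - {"offset":[9,9.5,0],"spin":-0.003}
    - {"offset":[0,0,30],"spin":0}
    - {"offset":[0,0,30],"spin":0}
    - {"offset":[0,0,20],"spin":0}
    - {"offset":[0,0,0],"spin":0}
    - {"offset":[0,0,0],"spin":0}

```text
t: 3.2
tool_pos: [0.5076, -0.0306, 0.0928]
eef_rot: [2.373, 2.057, 0.002]
wrist_force: [0.5, 0.1, 0.8]
grip_width: 0.491
finger_force: 0.0
```

```bash
python3 rem.py; python3 - <<'E'
from h import *
b=capture("side")["pixels"][150:270,220:380]
cv2.imwrite("pics/s2.png",cv2.resize(b,None,fx=4,fy=4,interpolation=cv2.INTER_CUBIC))
E
```

```text
tool [ 0.5076 -0.0306  0.0928] F [0.5 0.1 0.8] spin 0.005093459776168957 offset [ 0.1 -4.6 92.8] tool in ej [32.4 -0.1 92.8]
```

View pics/s2.png

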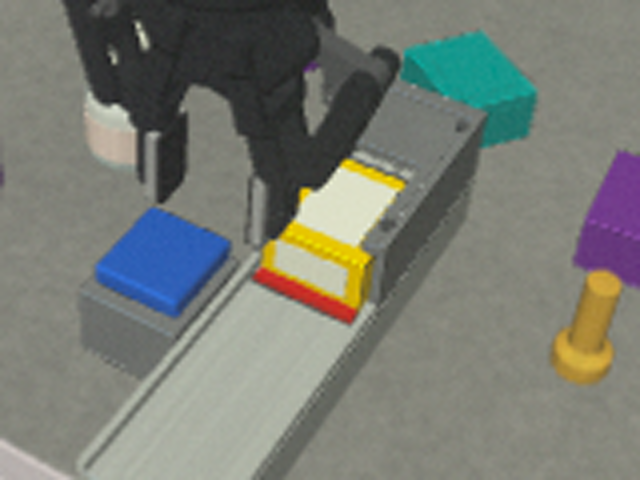

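```bash
python3 rem.py; python3 - <<'E'
from h import *
from scipy.spatial.transform import Rotation as Ro
p=capture("side");q=[.4756,-.0257,-.1472]
E=Ro.from_euler("z",q[2])
for z in(.090,.096,.102):
  for x in (.0045,.0605): print(z,x,[((proj(p,E.apply([x,y,z])+[q[0],q[1],0])[0]-[220,150])*4).round() for y in(.011,0,-.011)])
E
```

```text
tool [ 0.508  -0.0306  0.0933] F [ 0.1  0.5 -0.7] spin 0.005089432866899057 offset [ 0.1 -5.  93.3] tool in ej [32.7 -0.1 93.3]
0.09 0.0045 [array([257., 257.]), array([271., 241.]), array([284., 225.])]
0.09 0.0605 [array([142., 206.]), array([156., 191.]), array([170., 177.])]
0.096 0.0045 [array([258., 247.]), array([272., 231.]), array([285., 215.])]
0.096 0.0605 [array([142., 195.]), array([156., 181.]), array([170., 166.])]
0.102 0.0045 [array([259., 236.]), array([272., 220.]), array([286., 204.])]
0.102 0.0605 [array([142., 185.]), array([157., 170.]), array([170., 156.])]
```

Call:
servo_tool:
  series:
    - {"offset":[0,-4.7,0],"spin":0.005}
    - {"offset":[0,0,14],"spin":0}
    - {"offset":[0,0,14],"spin":0}
    - {"offset":[0,0,0],"spin":0}
    - {"offset":[0,0,0],"spin":0}

```text
t: 3.8
tool_pos: [0.5018, -0.0299, 0.0641]
eef_rot: [2.378, 2.052, 0.001]
wrist_force: [0.4, 0.3, -0.7]
grip_width: 0.488
finger_force: 0.0
```

```bash
python3 rem.py; python3 - <<'E'
from h import *
b=capture("side")["pixels"][150:270,220:380]
cv2.imwrite("pics/s3.png",cv2.resize(b,None,fx=4,fy=4,interpolation=cv2.INTER_CUBIC))
E
```

```text
tool [ 0.5018 -0.0299  0.0641] F [ 0.4  0.3 -0.7] spin 9.291315026396796e-05 offset [ 0.3  1.4 64.1] tool in ej [26.6 -0.3 64.1]
```

View pics/s3.png

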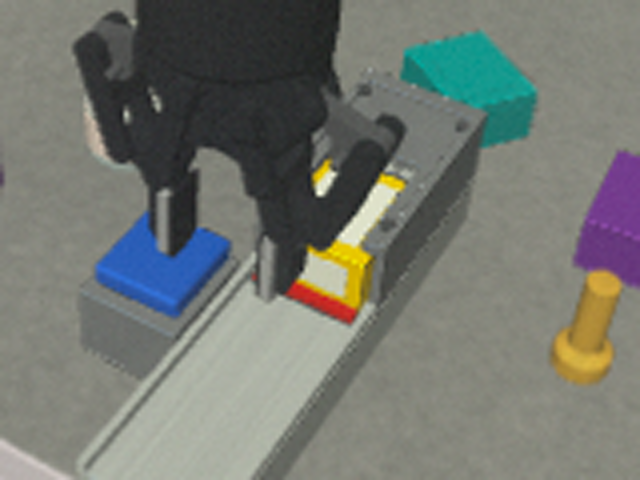

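The pad finger is over the pad (crop (172,250)) and the other finger stands over the runway in front of the cassette (270,295). I'll lower in small steps.

Call:
servo_tool:
  series:
    - {"offset":[0,1,5],"spin":0}
    - {"offset":[0,0,3],"spin":0}
    - {"offset":[0,0,0],"spin":0}

```text
t: 4.15
tool_pos: [0.5025, -0.0301, 0.055]
eef_rot: [-2.378, -2.052, 0.001]
wrist_force: [0.5, -1.1, 0.2]
grip_width: 0.487
finger_force: 0.0
```

Call:
servo_tool:
  series:
    - {"offset":[0,0,2],"spin":0}
    - {"offset":[0,0,2],"spin":0}
    - {"offset":[0,0,0],"spin":0}

```text
t: 4.45
tool_pos: [0.5028, -0.0301, 0.0513]
eef_rot: [2.378, 2.052, 0.0]
wrist_force: [0.0, -0.5, 1.7]
grip_width: 0.489
finger_force: 0.8
```

Call:
servo_tool:
  series:
    - {"offset":[0,0,2],"spin":0}
    - {"offset":[0,0,1],"spin":0}
    - {"offset":[0,0,0],"spin":0}
    - {"offset":[0,0,0],"spin":0}

```text
t: 4.85
tool_pos: [0.503, -0.0298, 0.0484]
eef_rot: [-2.378, -2.052, -0.001]
wrist_force: [0.1, 3.0, 3.1]
grip_width: 0.493
finger_force: 2.7
```

Call:
servo_tool:
  series:
    - {"offset":[0,0,2],"spin":0}
    - {"offset":[0,0,2],"spin":0}
    - {"offset":[0,0,0],"spin":0}

```text
t: 5.15
tool_pos: [0.5031, -0.0299, 0.045]
eef_rot: [2.378, 2.052, 0.002]
wrist_force: [-3.6, 3.8, 9.4]
grip_width: 0.49
finger_force: 5.7
```

Call:
servo_tool:
  series:
    - {"offset":[0,0,1],"spin":0}
    - {"offset":[0,0,1],"spin":0}
    - {"offset":[0,0,0],"spin":0}

```text
t: 5.45
tool_pos: [0.5034, -0.0299, 0.0446]
eef_rot: [2.377, 2.052, 0.004]
wrist_force: [-6.3, 3.5, 20.7]
grip_width: 0.487
finger_force: 11.8
```

The pad has bottomed out: force jumped while z stayed put. A check picture next.

```bash
python3 - <<'E'
from h import *
p=capture("side");b=p["pixels"][150:270,220:380]
cv2.imwrite("pics/s4.png",cv2.resize(b,None,fx=4,fy=4,interpolation=cv2.INTER_CUBIC))
E
python3 rem.py
```

```text
tool [ 0.5034 -0.0299  0.0446] F [-6.6  3.4 20.8] spin 0.00039874800830727586 offset [ 0.  -0.3 44.6] tool in ej [28.2 -0.1 44.6]
```

View pics/s4.png

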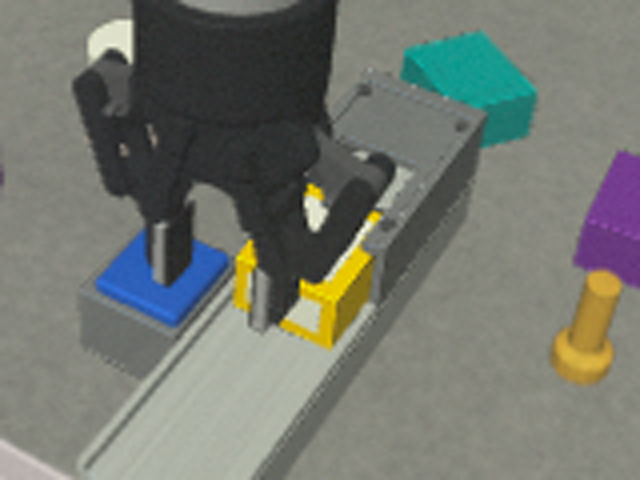

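The pad is down nearly flush with its block (crop (165,290)). The cassette, with its front at about (310,310), is out roughly 24 mm, resting against the finger with its back still in the housing. The readings are steady, so I'm handing in.

```bash
python3 -c "
from rig import order
print(order.close_job())"
```

```text
the job is handed in; nothing more can be done
None
```

I handed the job in with one finger holding the blue pad fully down (about 20 N). The other finger blocks the yellow cassette (about 3 N), which popped out roughly 24 mm with its back still in the housing; the hand-in call returned no verdict.

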